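# Test and re-arm the jar roller's stop button

### The arm

A 6-joint arm with a two-finger parallel gripper is mounted at the origin on the work surface. World frame = base frame: x ahead of the robot, y to its left, z up, the work surface at z = 0. Lengths are in m, angles in rad, forces in N, time in s.
With the tool pointing down it reaches from about 0.275 to 0.975 m from the base axis. Payload 8.4 kg.
Tool frame: the origin (TCP) lies midway between the tips of the shut fingers; the grasp point (between the pads) lies 19 mm behind it; z points along the fingers, y is the direction in which the jaws open and shut (so a half turn about z gives the same grasp; the last joint's range is limited). The gripper opens to 92 mm and grips with 3 to 60 N. Pads are 20 mm wide; open, the fingers measure 128 mm over their backs; the gripper's body (75 mm by 189 mm) begins 69 mm behind the grasp point.
Start: joints at [1.334, 0.353, 1.633, -0, 1.155, -0.002], TCP at [0.145, 0.608, 0.215] pointing down, gripper open.
Joint ranges: [-2.63, 2.63], [-0.92, 2.1], [0.06, 2.66], [-1.3, 4.44], [0, 2.69], [-3.02, 3.02]. Speed limits (rad/s): [2.22, 2.22, 2.79, 3.14, 3.14, 3.14].

### API

Orientations are given as a rotation vector (axis times angle).
In Python, from bench import sense, grab_frame, finish_job gives the robot as it stands.
- The arm moves only by the shell command python3 -m handwheel 'ROWS' [FORCE]. ROWS is text: rows parted by semicolons, each of 5 numbers parted by spaces: the shift along the tool's x, y, z in mm, then the turn about the tool's z in degrees, then the opening in per cent of the stroke, from 0 (shut) to 100 (fully open). In form: x y z spin grip; .... A call has 1 to 20 rows; each row is the pose to reach, as a shift and turn from the pose commanded when the call began, along the tool's axes at that moment; what a row does not reach only later rows make up. A row lasts 1/10 s, in which the tool goes at most 50 mm and 8.59 degrees, less where a joint would pass 70% of its speed; a pose out of reach is approached as far as the arm can. A call with a gripper value outside its range is refused whole. The fingers move at their own pace and stop on an object; FORCE is the grip in N (left out, the last holds). Time passes only in rows, so rows that repeat a pose let the fingers close. It gives the time, the measured TCP pose, the force and the opening at its end, in the units of the state.
- sense(): the state, without advancing time (a new reading comes with each control period).
- grab_frame(name): name is "side" or "top"; returns a dict with "color" (480x640x3 uint8, red, green, blue), "fx", "fy", "cx", "cy" (pixels), "view" (4x4, takes a point from world to camera coordinates). Camera axes: x right, y up, looking along -z (the intrinsics and any distortion apply to the point x, -y, -z); pixel columns grow to the right and rows downward; lengths in m; the calibration is good to about 2 mm. A picture is of the moment at which its call begins. There is no depth.
- finish_job(): hands the job in, once; it reports no verdict.
The state is a dict: "clock": time; "joints": joint angles; "joint_vel": joint speeds; "joint_torque": joint torques, N m; "eef_pos": TCP position; "orientation": TCP orientation; "ft_force": force on the tool from outside, world axes, zero at the start; "moment": the same for the moment, N m; "grip_width": opening from 0.0 (shut) to 1.0 (fully open).
Only numpy, scipy, OpenCV 4.12 (cv2) and the standard library are available. Lean on these libraries where they do the work, as an engineer would, in place of code of your own. Each camera call takes 0.05 s, during which the arm holds its last target. There are 200 camera calls.

### The job

Test the jar roller's stop: with your fingertips press the red mushroom button on the yellow box all the way in and let go, so that it stays latched down by itself. Then push one of its ears round clockwise (seen from above) until the button springs up again, let it turn back, and last press the blue reset button on the grey box fully in and let it come back out. Nothing needs gripping or lifting: treat the yellow box without brute force, and leave everything else where it is.

Things in the scene. Friction and masses are not known exactly. Their poses are not given: they have to be found in the camera images.
- stop_station: yellow stop box fixed to the table, 96 x 96 mm, its flat top 60 mm above the table; origin at the centre of its underside, z up; its yaw gives the direction of the ears when the button is not twisted (ears along its +x and -x). Includes the red button it carries
- stop_top (a point): centre of the top of the red mushroom cap, on the upright axis on which it is pressed and turned: 104 mm above the table when up, about 97 mm when latched. The cap is 64 mm across and 20 mm thick, gently domed, and has two ears on opposite sides. The point moves and turns with the cap: its x axis points along the ears
- ear_a (a point): middle of one ear's outer part, 46 mm from the axis. Each ear is a red block that runs radially from the cap's rim (32 mm from the axis) out to 54 mm, 14 mm wide and 12 mm tall; its underside is level with the cap's underside, 24 mm over the box top when up, about 17 mm when latched. x axis radially outward
- ear_b (a point): the same on the opposite ear (x axis radially inward)
- stop_press (a joint): how far the red button is pressed, m: 0 up, 0.011 at the bottom stop. The spring pushes back with 6 N at the top rising to about 12 N at the bottom, the catch adding only a little. Pressed beyond about 0.009, untwisted, it catches and rests at about 0.0073 when let go; short of that it comes back up
- stop_twist (a joint): clockwise twist of the red cap seen from above, rad: 0 at rest, stop at 1.0. It does not turn the other way. A weak spring turns it back (2 N at an ear is plenty to turn it). From latched, a twist beyond about 0.5 frees it and it springs up 7 mm
- reset_station: grey box fixed to the table with the blue reset button in the middle of its top, 80 x 80 mm, top at 60 mm; origin at the centre of its underside, z up
- reset_button_top (a point): centre of the top of the blue button, 32 mm across, standing about 10 mm out of an aluminium collar 44 mm across; top 82 mm above the table when out
- reset_button (a joint): how far the blue button is pressed, m: 0 out, 0.006 fully in; springs back, fully in takes 5 N
- cup_a: bystander, loose: white plastic cup, 60 mm across, 66 mm tall, nearer the robot; origin at the centre of its underside
- cup_b: bystander, loose: white plastic cup, 60 mm across, 66 mm tall, farther from the robot; origin at the centre of its underside
- jug: bystander, loose: clear measuring jug with a handle, about 105 mm across, 120 mm tall; origin at the centre of its underside
- pot: bystander, loose: steel cooking pot, about 170 mm across without handles, 90 mm tall; origin at the centre of its underside
- glove_box: bystander, loose: white and blue glove carton lying flat, 120 x 230 x 70 mm; origin at the centre of its underside
- jar: bystander, loose: amber jar with black lid, 70 mm across, 100 mm tall; origin at the centre of its underside
- spatula: bystander, loose: spatula lying on the table; origin at the centre of its underside

How it is judged:
By the outcome, as a careful person would: the job done as asked, in the order asked, and still so for the second after the job is handed in, with the robot touching nothing.
It also fails if it takes over 64 s, if anything falls off the work surface, if the arm or the gripper's body presses on something with over 40 N, if the wrist force passes 120 N, or if a joint passes its speed limit or range.

## Working session

There is one attempt and no reset: what is moved stays moved. The work goes in short steps, Python scripts to look and compute and a shell command to move; the robot and the scene stay as the last step left them, time stands still between calls to the robot, and variables do not carry over. Pictures are saved under pics/ and viewed, about 8 in all and at most 12, crops included, and the job is handed in when it is done.

```bash
mkdir -p pics; cat > h.py <<'E'
import numpy as np,cv2
from bench import sense,grab_frame
from scipy.spatial.transform import Rotation as R
def ray(f,u,v,z):
    V=np.array(f["view"]);d=np.array([(u-f["cx"])/f["fx"],-(v-f["cy"])/f["fy"],-1.])
    Rw=V[:3,:3].T;c=-Rw@V[:3,3];w=Rw@d
    return c+w*(z-c[2])/w[2]
def proj(f,p):
    V=np.array(f["view"]);c=V[:3,:3]@np.array(p)+V[:3,3]
    return f["cx"]+f["fx"]*c[0]/-c[2], f["cy"]+f["fy"]*-c[1]/-c[2]
def blobs(m,n=200):
    k,l,s,c=cv2.connectedComponentsWithStats(m.astype(np.uint8))
    return [(s[i],c[i],l==i) for i in range(1,k) if s[i][4]>n]
E
python3 - <<'E'
from h import *
for n in("top","side"):
    f=grab_frame(n);cv2.imwrite(f"pics/{n}0.png",f["color"][:,:,::-1])
    print(n,[k for k in f],f["fx"],f["cx"],f["cy"],np.round(f["view"],3).tolist())
s=sense();print(s["eef_pos"],s["orientation"],R.from_rotvec(s["orientation"]).as_matrix().round(3).tolist(),s["ft_force"],s["clock"])
E
```

```text
top ['color', 'fx', 'fy', 'cx', 'cy', 'view'] 618.8296133138743 323.4274105669184 235.52259877616896 [[0.007, -1.0, 0.008, -0.0], [0.991, 0.008, 0.137, -0.486], [-0.137, 0.007, 0.991, -1.837], [0.0, 0.0, 0.0, 1.0]]
side ['color', 'fx', 'fy', 'cx', 'cy', 'view'] 501.85033491547546 319.62698290350403 247.48347304063762 [[0.969, -0.246, -0.001, -0.452], [0.148, 0.582, 0.8, -0.149], [-0.196, -0.775, 0.6, -1.366], [0.0, 0.0, 0.0, 1.0]]
[0.1452937  0.60743415 0.21395343] [-3.67979461e-01 -3.11978891e+00  1.88869799e-03] [[-0.973, 0.233, -0.0], [0.233, 0.973, -0.001], [0.0, -0.001, -1.0]] [-1.61025896 -0.47913994 -0.97700606] 0.1
```

View pics/top0.png

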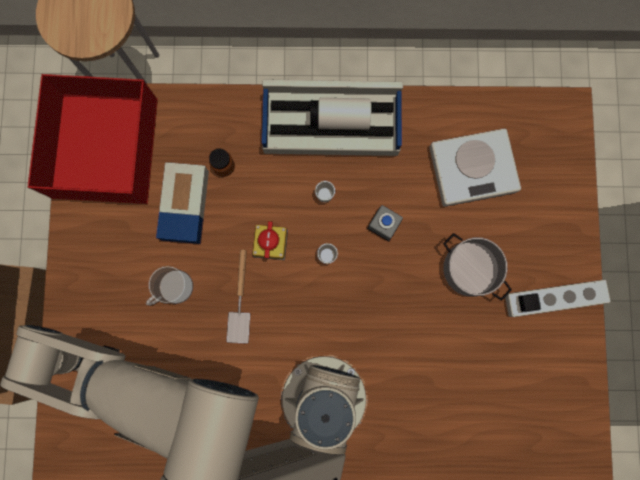

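View pics/side0.png

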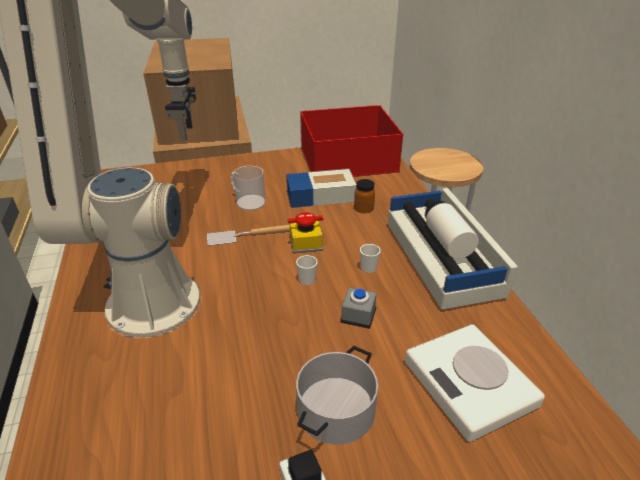

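The top view shows the yellow box with its red cap at about (269,240), ears roughly up and down the picture. The grey box is at (386,221), and the cups are at (325,192) and (327,254). The side view shows the same layout, with the red cap at (305,220) and the blue button at (359,295).

```bash
python3 - <<'E'
from h import *
f=grab_frame("top");g=grab_frame("side")
for n,F,(x0,x1,y0,y1) in(("top",f,(240,410,205,275)),("side",g,(280,390,200,330))):
    c=F["color"].astype(int);m=np.zeros(c.shape[:2],bool);m[y0:y1,x0:x1]=1
    r,gg,b=c[...,0],c[...,1],c[...,2]
    for nm,k,z in(("red",(r>110)&(gg<60)&(b<70),.098),("yel",(r>130)&(gg>110)&(b<80),.06),("blue",(b>110)&(r<90)&(b-r>50),.082)):
        for s,ce,mk in blobs(m&k,15):
            print(n,nm,s,ce.round(1),ray(F,*ce,z).round(4))
            p=np.argwhere(mk)[:,::-1].astype(np.float32)
            w=np.array([ray(F,u,v,z)[:2] for u,v in p])
            if nm=="red":
                W=w-w.mean(0);e,v=np.linalg.eigh(W.T@W);print("  axis yaw deg",np.degrees(np.arctan2(v[1,1],v[0,1])),"bbox",w.min(0),w.max(0))
            if nm!="blue": print("  rect",cv2.minAreaRect((w*1000).astype(np.float32)))
c=f["color"][205:280,240:410,::-1];cv2.imwrite("pics/crop1.png",cv2.resize(c,None,fx=4.5,fy=4.5,interpolation=2))
for nm,(u,v),z in(("cupA rim",(327,254),.066),("cupB",(325,192),.066)):print(nm,ray(f,u,v,z))
E
```

```text
top red [258 221  21  37 362] [268. 239.] [0.4653 0.1647 0.098 ]
  axis yaw deg 174.548424340214 bbox [0.41256966 0.13571241] [0.51841901 0.1940201 ]
  rect ((465.4653625488281, 163.33372497558594), (57.81245803833008, 97.692138671875), 59.65033721923828)
top yel [253 225  14  30 160] [258.1 240.1] [0.4666 0.1973 0.06  ]
  rect ((468.15863037109375, 193.59356689453125), (31.19703483581543, 87.9061508178711), 84.5947265625)
top yel [270 227  16  30 232] [278.7 242.2] [0.4611 0.1361 0.06  ]
  rect ((463.11590576171875, 139.30825805664062), (37.9340934753418, 89.28081512451172), 83.96989440917969)
top blue [382 216  10   9  72] [386.6 220. ] [ 0.5267 -0.1829  0.082 ]
side red [288 212  35  14 254] [305.  219.1] [0.4591 0.1516 0.098 ]
  axis yaw deg 173.54688741486 bbox [0.40639082 0.11859229] [0.51174869 0.19150353]
  rect ((458.6947326660156, 151.74864196777344), (94.20724487304688, 70.50384521484375), 29.064416885375977)
side yel [288 221  35  23 406] [306.2 233.2] [0.4576 0.1313 0.06  ]
  rect ((455.9178466796875, 137.0921630859375), (111.94942474365234, 99.69168090820312), 83.840599
[... 184 characters left out ...]
5)
side yel [331 226   8  16  19] [334.7 234.1] [0.5399 0.1055 0.06  ]
  rect ((539.5222778320312, 109.50077056884766), (2.9221744537353516, 80.9952392578125), 0.5872692465782166)
side yel [357 234   9  11  31] [360.5 239.8] [0.6065 0.0584 0.06  ]
  rect ((608.4411010742188, 63.15345001220703), (52.19381332397461, 12.930730819702148), 88.78118896484375)
side yel [373 322   5   8  23] [374.4 325.9] [ 0.5298 -0.2869  0.06  ]
  rect ((529.521484375, -285.7491149902344), (24.3818359375, 7.047358512878418), 87.09857940673828)
side blue [354 289  11  10  84] [359.4 293.1] [ 0.5224 -0.1886  0.082 ]
cupA rim [ 0.42610392 -0.00763303  0.066     ]
cupB [ 6.12918960e-01 -5.48131859e-04  6.60000000e-02]
```

View pics/crop1.png

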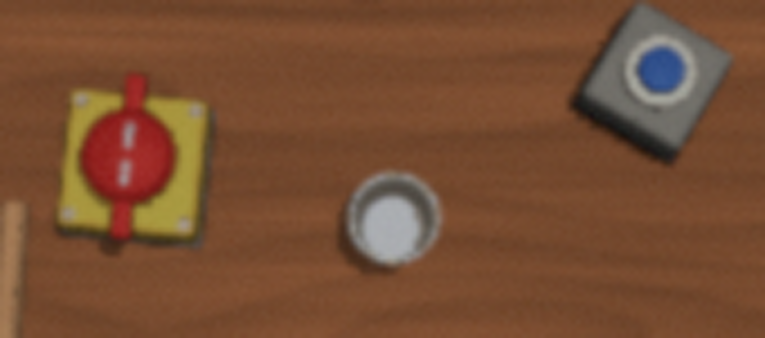

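```bash
cat > s.py <<'E'
from h import *
import sys
C=np.array([.4645,.1645]); B=np.array([.5245,-.1845])
s=sense();p=s["eef_pos"];M=R.from_rotvec(s["orientation"]).as_matrix()
print("t",s["clock"],"p",np.round(p,4),"x yaw",np.degrees(np.arctan2(M[1,0],M[0,0])).round(2),"F",np.round(s["ft_force"],1),"g",s["grip_width"])
for n,c in(("C",C),("B",B)):print(n,"tool mm",((M.T@np.r_[c-p[:2],0])*1000).round(1))
E
python3 -m handwheel '-415 -357 0 -7.5 0;-415 -357 0 -7.5 0;-415 -357 0 -7.5 0;-415 -357 0 -7.5 0;-415 -357 0 -7.5 0;-415 -357 0 -7.5 0;-415 -357 0 -7.5 0;-415 -357 0 -7.5 0;-415 -357 0 -7.5 0;-415 -357 0 -7.5 0;-415 -357 0 -7.5 0;-415 -357 0 -7.5 0;-415 -357 0 -7.5 0;-415 -357 0 -7.5 0;-415 -357 0 -7.5 0;-415 -357 0 -7.5 0' 20; python3 s.py
```

```text
clock: 1.8
eef_pos: [0.4654, 0.1651, 0.2146]
orientation: [-0.16, -3.137, -0.0]
ft_force: [0.3, -0.4, -0.9]
grip_width: 0.002
t 1.8 p [0.4654 0.1651 0.2146] x yaw 174.16 F [ 0.3 -0.4 -0.9] g 0.0017754979199180662
C tool mm [ 0.8 -0.7 -0. ]
B tool mm [ -94.4 -341.8   -0. ]
```

```bash
python3 -m handwheel '1 -1 30 0 0;1 -1 60 0 0;1 -1 85 0 0;1 -1 100 0 0;1 -1 104 0 0;1 -1 104 0 0'; python3 - <<'E'
from h import *
f=grab_frame("side");c=f["color"][150:270,220:380,::-1];cv2.imwrite("pics/c2.png",cv2.resize(c,None,fx=4.5,fy=4.5,interpolation=2))
f=grab_frame("side")
exec(open("s.py").read())
E
```

```text
clock: 2.4
eef_pos: [0.4644, 0.1637, 0.1104]
orientation: [-0.161, -3.137, 0.001]
ft_force: [0.5, -0.3, -0.7]
grip_width: 0.003
t 2.5 p [0.4653 0.1637 0.1114] x yaw 174.08 F [-0.5 -0.5  0.4] g 0.005950483480187848
C tool mm [ 0.9  0.7 -0. ]
B tool mm [-9.480e+01 -3.403e+02 -1.000e-01]
```

View pics/c2.png

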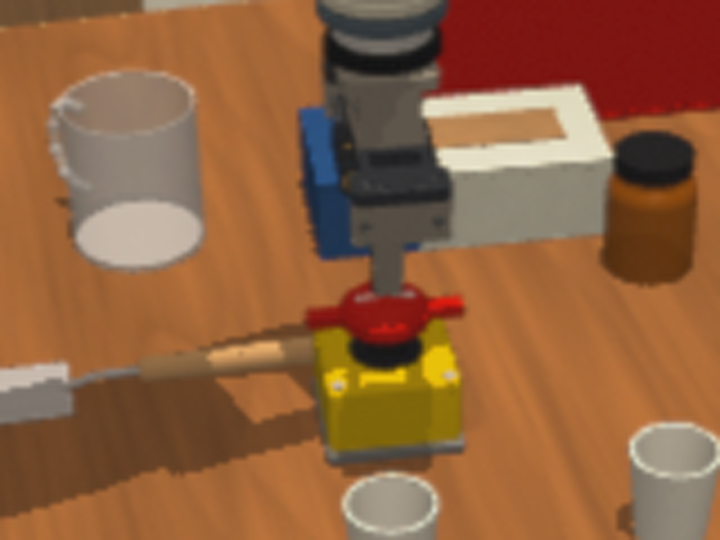

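The shut fingers are above the centre of the red cap, around (385,285) in the crop, with the ears clear to both sides. Next I press down in stages.

```bash
python3 -m handwheel '0 0 4 0 0;0 0 8 0 0;0 0 11 0 0;0 0 13 0 0;0 0 14 0 0;0 0 14 0 0'; python3 s.py
```

```text
clock: 3.1
eef_pos: [0.4656, 0.1635, 0.0972]
orientation: [0.163, 3.136, 0.001]
ft_force: [-1.4, 1.1, 7.4]
grip_width: 0.007
t 3.1 p [0.4656 0.1635 0.0972] x yaw 174.04 F [-1.4  1.1  7.4] g 0.007496357469279432
C tool mm [ 1.2  0.9 -0. ]
B tool mm [-9.47e+01 -3.40e+02 -2.00e-01]
```

```bash
python3 -m handwheel '0 0 1 0 0;0 0 2 0 0;0 0 3 0 0;0 0 3.5 0 0;0 0 3.5 0 0'; python3 s.py
```

```text
clock: 3.6
eef_pos: [0.4656, 0.1635, 0.094]
orientation: [0.163, 3.136, 0.001]
ft_force: [-0.7, 1.1, 10.3]
grip_width: 0.005
t 3.6 p [0.4656 0.1635 0.094 ] x yaw 174.04 F [-0.7  1.1 10.3] g 0.004549119331284485
C tool mm [ 1.2  0.9 -0. ]
B tool mm [-9.47e+01 -3.40e+02 -1.00e-01]
```

```bash
python3 -m handwheel '0 0 0.7 0 0;0 0 1.2 0 0;0 0 1.6 0 0;0 0 1.6 0 0'; python3 s.py
```

```text
clock: 4.0
eef_pos: [0.4658, 0.1635, 0.0932]
orientation: [0.163, 3.136, 0.001]
ft_force: [-5.0, -1.2, 21.2]
grip_width: 0.006
t 4.0 p [0.4658 0.1635 0.0932] x yaw 174.04 F [-5.  -1.2 21.2] g 0.006383702529322367
C tool mm [ 1.3  0.8 -0. ]
B tool mm [-9.46e+01 -3.40e+02 -1.00e-01]
```

Force jumped to 21 N, so the button is on its bottom stop. Releasing now.

```bash
python3 -m handwheel '0 0 -4 0 0;0 0 -15 0 0;0 0 -35 0 0;0 0 -45 0 0;0 0 -45 0 0'; python3 - <<'E'
from h import *
f=grab_frame("side");c=f["color"][150:270,220:380,::-1];cv2.imwrite("pics/c3.png",cv2.resize(c,None,fx=4.5,fy=4.5,interpolation=2))
exec(open("s.py").read())
E
```

```text
clock: 4.5
eef_pos: [0.4659, 0.1635, 0.1379]
orientation: [0.163, 3.135, 0.002]
ft_force: [0.2, 0.9, -0.3]
grip_width: 0.003
t 4.55 p [0.4653 0.1633 0.137 ] x yaw 174.05 F [ 0.2  0.4 -0.5] g 0.005871016627134043
C tool mm [ 0.9  1.1 -0. ]
B tool mm [-9.500e+01 -3.398e+02 -1.000e-01]
```

View pics/c3.png

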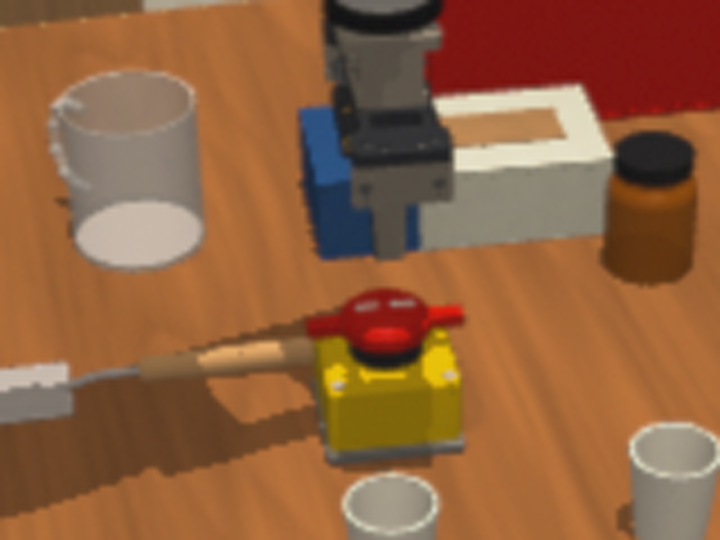

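The cap sits lower and the black neck is mostly hidden (cap at about (385,320) in the crop), so it is latched. Next I move beside the near ear and go down.

```bash
python3 -m handwheel '24 -18 0 0 0;48 -37 0 0 0;48 -37 0 0 0;48 -37 30 0 0;48 -37 52 0 0;48 -37 63 0 0;48 -37 66 0 0;48 -37 66 0 0'; python3 - <<'E'
exec(open("s.py").read())
for t in range(0,49,6):
    a=np.radians(t);print(t,(47*np.array([np.cos(a)-1,np.sin(a)])-25*np.array([-np.sin(a),np.cos(a)])+[0,37]).round(1))
E
```

```text
clock: 5.35
eef_pos: [0.4134, 0.1315, 0.0703]
orientation: [-0.163, -3.137, 0.0]
ft_force: [-0.3, 0.5, -0.9]
grip_width: 0.006
t 5.35 p [0.4134 0.1315 0.0703] x yaw 174.05 F [-0.3  0.5 -0.9] g 0.006073448886143496
C tool mm [-47.4  38.1  -0. ]
B tool mm [-143.2 -302.8   -0. ]
0 [ 0. 12.]
6 [ 2.4 17. ]
12 [ 4.2 22.3]
18 [ 5.4 27.7]
24 [ 6.1 33.3]
30 [ 6.2 38.8]
36 [ 5.7 44.4]
42 [ 4.7 49.9]
48 [ 3.  55.2]
```

```bash
python3 -m handwheel '0 5 0 0 0;0 10 0 0 0;0 13 0 0 0;1 15 0 3 0;2 18 0 6 0;3 21 0 9 0;4 23 0 12 0;5 26 0 15 0;5 29 0 18 0;5 29 0 18 0'; python3 - <<'E'
from h import *
f=grab_frame("side");c=f["color"][150:270,220:380,::-1];cv2.imwrite("pics/c4.png",cv2.resize(c,None,fx=4.5,fy=4.5,interpolation=2))
exec(open("s.py").read())
E
```

```text
clock: 6.35
eef_pos: [0.4111, 0.1611, 0.0708]
orientation: [-0.652, -3.073, 0.0]
ft_force: [-0.4, -1.7, 1.1]
grip_width: 0.006
t 6.4 p [0.4112 0.1609 0.0707] x yaw 156.14 F [-0.2 -1.1  0.1] g 0.008896508562253155
C tool mm [-47.3  24.8   0. ]
B tool mm [-243.3 -270.1    0. ]
```

View pics/c4.png

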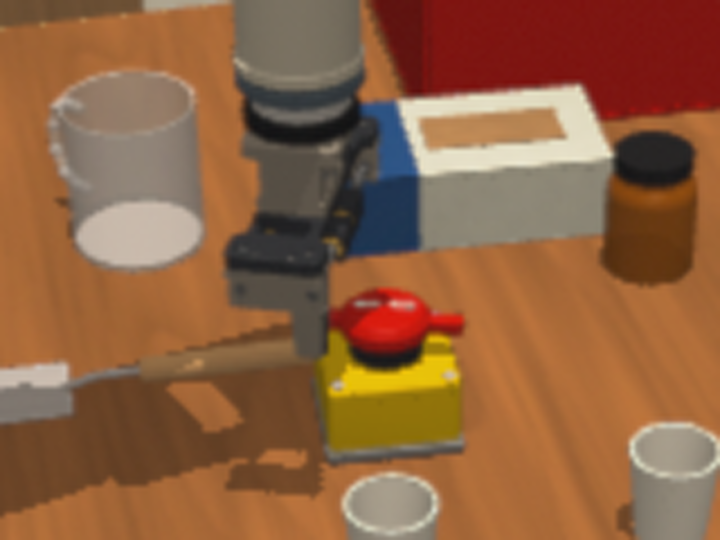

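The fingers are against the near ear, around (320,320) in the crop, with light contact of 1–2 N. The cap is still down, so I continue the arc.

```bash
python3 -m handwheel '1 2.5 0 3 0;2.4 5 0 6 0;3.4 7.6 0 9 0;4.2 10.3 0 12 0;4.9 13 0 15 0;5.4 15.7 0 18 0;5.8 18.5 0 21 0;6.1 21.3 0 24 0;6.2 24 0 27 0;6.2 24 0 27 0'; python3 - <<'E'
from h import *
f=grab_frame("side");c=f["color"][150:270,220:380,::-1];t=grab_frame("top")["color"][200:280,215:321,::-1]
a=cv2.resize(c,(480,360),interpolation=2);b=cv2.resize(t,(320,240),interpolation=2)
o=np.zeros((360,800,3),np.uint8);o[:,:480]=a;o[:240,480:]=b;cv2.imwrite("pics/c5.png",o)
exec(open("s.py").read())
E
```

```text
clock: 7.4
eef_pos: [0.4153, 0.1854, 0.0705]
orientation: [-1.35, -2.836, -0.0]
ft_force: [-2.0, -0.7, 0.4]
grip_width: 0.001
t 7.5 p [0.4151 0.1851 0.0705] x yaw 129.19 F [-2.8 -0.4  0.8] g 0.00805960405474644
C tool mm [-47.2  25.2  -0. ]
B tool mm [-355.6 -148.8   -0. ]
```

View pics/c5.png

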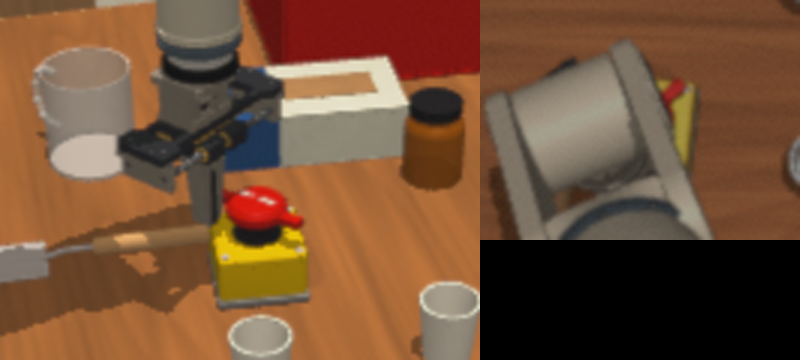

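The cap has sprung up: the black neck is visible below it at (258,235), and the ears are turned about 40° clockwise. I follow the ear back, move clear and rise.

```bash
python3 -m handwheel '-2 -3.5 0 -4 0;-4.5 -7 0 -9 0;-7 -10 0 -13 0;-10 -13.3 0 -18 0;-13 -16 0 -22 0;-16.5 -18.6 0 -27 0;-20 -21 0 -31 0;-23.7 -22.8 0 -36 0;-31.4 -25.9 0 -44 0;-36 -30 0 -45 0;-40 -34.5 0 -45 0;-40 -34.5 -20 -45 0;-40 -34.5 -60 -45 0;-40 -34.5 -75 -45 0;-40 -34.5 -75 -45 0'; python3 - <<'E'
from h import *
f=grab_frame("side");c=f["color"][150:270,220:380,::-1]
cv2.imwrite("pics/c6.png",cv2.resize(c,(640,480),interpolation=2))
exec(open("s.py").read())
E
```

```text
clock: 9.0
eef_pos: [0.4155, 0.1328, 0.1476]
orientation: [0.163, 3.133, 0.003]
ft_force: [0.1, 0.6, -0.0]
grip_width: 0.004
t 9.05 p [0.4145 0.1325 0.1462] x yaw 174.05 F [ 0.7  0.2 -0.1] g 0.007626604549322688
C tool mm [-46.4  37.    0.2]
B tool mm [-142.3 -303.9    0. ]
```

View pics/c6.png

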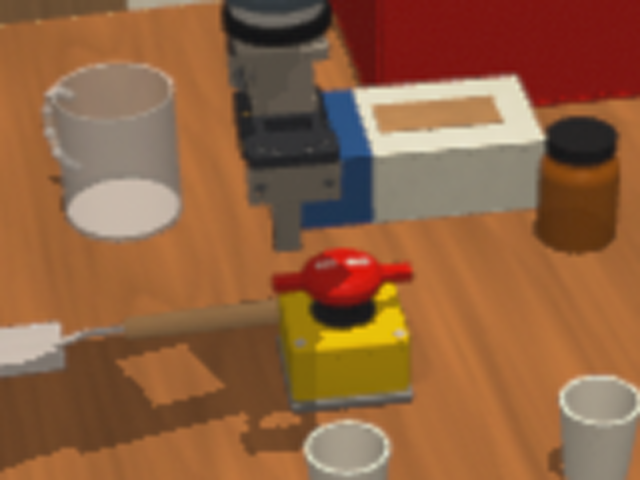

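The cap is up and untwisted, at (343,275), and the ears are back along their original line. Next is the blue button.

```bash
python3 -m handwheel '-142 -304 0 0 0;-142 -304 0 0 0;-142 -304 0 0 0;-142 -304 0 0 0;-142 -304 0 0 0;-142 -304 0 0 0;-142 -304 0 0 0;-142 -304 0 0 0;-142 -304 0 0 0;-142 -304 25 0 0;-142 -304 45 0 0;-142 -304 54 0 0;-142 -304 54 0 0'; python3 - <<'E'
from h import *
f=grab_frame("side");c=f["color"][240:345,290:430,::-1]
cv2.imwrite("pics/c7.png",cv2.resize(c,(640,480),interpolation=2))
exec(open("s.py").read())
E
```

```text
clock: 10.35
eef_pos: [0.5221, -0.1832, 0.09]
orientation: [-0.161, -3.134, -0.002]
ft_force: [0.9, -0.2, 0.3]
grip_width: 0.003
t 10.4 p [ 0.5229 -0.1836  0.091 ] x yaw 174.11 F [-0.   0.  -0.1] g 0.004642026639324279
C tool mm [9.380e+01 3.403e+02 3.000e-01]
B tool mm [-1.7 -0.7 -0. ]
```

View pics/c7.png

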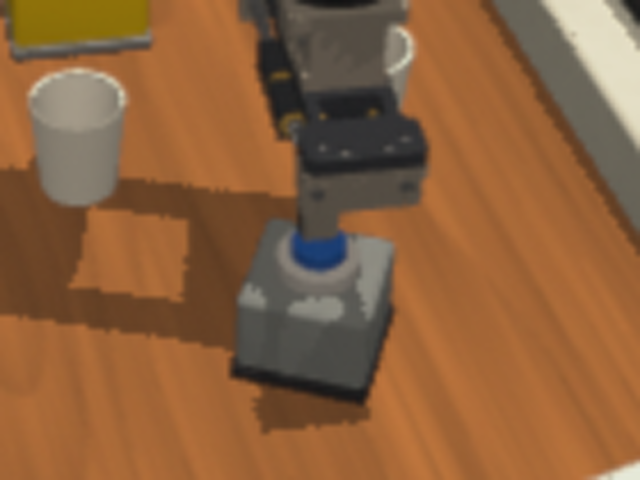

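The fingertips are above the blue button at (318,245) in the crop, and cup_a is well clear. I press it in stages, moving 2 mm forward.

```bash
python3 -m handwheel '-2 -1 4 0 0;-2 -1 8 0 0;-2 -1 11 0 0;-2 -1 13 0 0;-2 -1 14 0 0;-2 -1 14 0 0'; python3 s.py
```

```text
clock: 11.0
eef_pos: [0.526, -0.186, 0.0778]
orientation: [0.163, 3.136, -0.0]
ft_force: [2.0, 1.0, 4.1]
grip_width: 0.005
t 11.0 p [ 0.526  -0.186   0.0778] x yaw 174.04 F [2.  1.  4.1] g 0.005369880901260426
C tool mm [ 9.750e+01  3.422e+02 -2.000e-01]
B tool mm [ 1.6  1.4 -0. ]
```

```bash
python3 -m handwheel '0 0 1 0 0;0 0 2 0 0;0 0 2.6 0 0;0 0 2.6 0 0'; python3 s.py
```

```text
clock: 11.4
eef_pos: [0.526, -0.186, 0.0762]
orientation: [0.163, 3.136, -0.0]
ft_force: [-1.7, 2.6, 16.3]
grip_width: 0.005
t 11.4 p [ 0.526  -0.186   0.0762] x yaw 174.04 F [-1.7  2.6 16.3] g 0.0047468695867391875
C tool mm [ 9.750e+01  3.423e+02 -2.000e-01]
B tool mm [ 1.7  1.4 -0. ]
```

16 N at z = 0.076 means the blue button is fully in. I release it and rise.

```bash
python3 -m handwheel '0 0 -4 0 0;0 0 -15 0 0;0 0 -50 0 0;0 0 -90 0 0;0 0 -120 0 0;0 0 -120 0 0;0 0 -120 0 0;0 0 -120 0 0'; python3 - <<'E'
from h import *
f=grab_frame("side");cv2.imwrite("pics/c8.png",cv2.resize(f["color"][140:440,200:600,::-1],(800,600),interpolation=2))
exec(open("s.py").read())
E
```

```text
clock: 12.2
eef_pos: [0.5243, -0.1856, 0.1937]
orientation: [-0.163, -3.135, -0.001]
ft_force: [0.6, 0.1, -0.5]
grip_width: 0.004
t 12.25 p [ 0.5242 -0.1855  0.1934] x yaw 174.05 F [-0.1  0.4  0.5] g 0.0025862623636074685
C tool mm [ 95.7 342.    0.5]
B tool mm [-0.2  1.1  0. ]
```

View pics/c8.png

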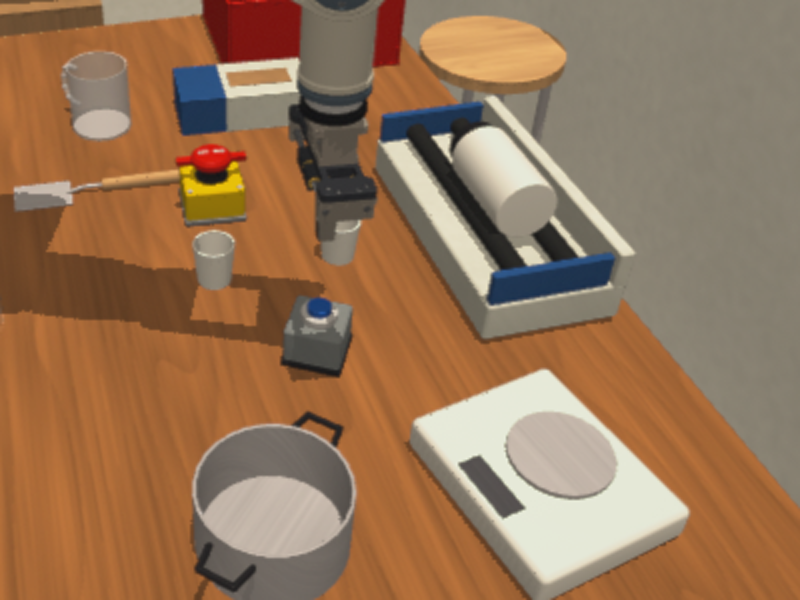

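The red cap is up and untwisted at (211,160), the blue button is out at (319,307), and the bystanders stand where they were. The robot is clear of everything.

```bash
python3 -c "from bench import finish_job;print(finish_job())"
```

```text
the job is handed in; nothing more can be done
None
```

The stop test is done in the order you asked, and I handed the job in at about 12 s on the robot's clock.

- **Press:** I pushed the red button to its bottom stop, where the force rose to about 21 N. The picture after release showed it staying down by itself.
- **Twist:** I pushed the near ear round clockwise by about 45° with about 3 N at most in the readings. The cap sprang up, and I followed the ear back as it turned to rest.
- **Reset:** I pressed the blue button fully in, with about 16 N at a fingertip height of 76 mm, and let it come back out.

The last side picture shows the red cap up and untwisted and the blue button out. The cups, jug, pot, glove box and spatula look unmoved. The jar was out of sight behind the arm in that picture; the last view that showed it, before the reset press, had it in place. The force reading was back near zero, with the arm clear of everything. I judged the button states from pictures and force readings, since the joint values can't be read directly. No check failed or disagreed.

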